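Pop the battery hatch on the back of a guitar

TASK

The guitar lies face down on its padded cradle and needs a fresh battery. Press the hatch of its battery box down once, gently, by the grey thumb pad until the push-push latch lets go, take your finger away so that the hatch springs up, and watch it untouched for a good two seconds to be sure that it stays open. Only push: do not lift or shift the guitar, do not push the hatch back down, and leave the spare battery and the tools where they lie.

Things in the scene. Friction and masses are not known exactly. Their poses are not given: they have to be found in the camera images.
- lid_pad (a point): centre of the top face of the grey ribbed thumb pad by the free end of the black battery hatch; level and 79 mm above the bench when shut. Pad: 17 mm along the hatch, 26 mm across, 5 mm above the hatch. x points from hinge to free end, y along the hinge line, z up when shut; it turns with the hatch. Push it down 2.5 mm or more (3 to 4 N) to let the latch go; end stop at about 4 mm; under 25 N
- lid_hinge (a point): middle of the hatch's hinge line, 50 mm from the thumb pad's centre, 2 mm above the guitar's back. The hatch is 66 mm from here to its free edge and 36 mm wide, black, in a black flange of 48 x 96 mm with a screw at each end. Axes as those of lid_pad
- lid (a joint): angle of the battery hatch, rad: 0 = shut and latched; negative = pressed in (the latch lets go at -0.045, end stop -0.085); positive = open. Once unlatched and let go, its spring swings it up within half a second to its stop at 0.62, where the free edge is about 40 mm higher than when shut. Pushed down again, it latches shut
- latch_pin (a joint): sideways place of the follower pin in the latch's hidden cam track, m: 0 = latched, 0 to +0.012 while letting go and when free, below -0.002 only while an open hatch is being pushed back down. Nothing to handle
- guitar: headless electric guitar, loose, 2.4 kg, face down on foam rails; brown wooden back 300 mm wide (x), 340 mm long (y), 70 mm above the bench. Origin: middle of the body, 40 mm below the back surface; y along the neck (reaches 570 mm), z up. Battery hatch 55 mm to +x of the middle, free end towards the tail (-y); the larger black cover on the -x side is screwed down
- battery: the fresh 9-volt block battery, blue with a brass band, 46 x 26 x 17 mm, lying flat on the back of the guitar; origin at the centre of its underside
- screwdriver: screwdriver with an orange handle, 190 mm long, lying on the bench; origin at the middle of its underside
- screw_jar: small glass jar with a metal cap, 56 mm across, 70 mm tall, standing on the bench; origin at the centre of its underside
- tape_roll: roll of green masking tape lying flat, 94 mm across, 24 mm high; origin at the centre of its underside
- pliers: pliers with orange grips, 150 mm long, lying flat on the bench; origin at the pivot, on the underside
- sanding_block: cork sanding block, 50 x 100 x 32 mm, lying on the bench; origin at the centre of its underside
- string_winder: blue string winder with a white crank knob, 110 mm long, 38 mm tall at the knob, lying on the bench; origin at the middle of its underside

How it is judged:
On the way, in this order (a step that is already met when the one before it is completed fails the run):
1. the hatch is pressed in by a finger until the latch lets go (value of joint lid below -0.042 rad and value of joint latch_pin above 0.003 m and contact force between the fingers and lid above 0.3 N).
2. the hatch has sprung up to its stop and stays there untouched for two seconds (value of joint lid above 0.5 rad and contact force between each of the fingers, the arm and lid below 0.1 N), for 2 s.
At the end, for the whole second after the job is handed in: The battery hatch stands open at its stop (above 0.5 rad) and at rest, after one press and two seconds untouched; the guitar is within 15 mm, and the battery and each tool within 20 mm, of where they were (value of joint lid above 0.5 rad and velocity of joint lid between -0.1 and 0.1 rad/s and distance of guitar from where it was at the start of the episode below 0.015 m and linear speed of guitar below 0.02 m/s and distance of each of battery, screwdriver, screw_jar, tape_roll, pliers, sanding_block, string_winder from where it was at the start of the episode below 0.02 m).
It fails at once if the open hatch is pushed back down (value of joint latch_pin below -0.002 m).
It fails at once if the guitar or its hatch is leaned on with more than 25 N (contact force between any of the fingers, the arm and guitar above 25 N).
It fails at once if the guitar is lifted or shifted (distance of guitar from where it was at the start of the episode above 0.015 m).
It fails at once if the spare battery or a tool is lifted or shifted (distance of any of battery, screwdriver, screw_jar, tape_roll, pliers, sanding_block, string_winder from where it was at the start of the episode above 0.02 m).
It also fails if it takes over 35 s, if anything falls off the work surface, if the arm or the gripper's body presses on something with over 40 N, if the wrist force passes 120 N, or if a joint passes its speed limit or range.

ROBOT

A 6-joint arm with a two-finger parallel gripper is mounted at the origin on the work surface. World frame = base frame: x ahead of the robot, y to its left, z up, the work surface at z = 0. Lengths are in m, angles in rad, forces in N, time in s.
With the tool pointing down it reaches from about 0.375 to 0.925 m from the base axis. Payload 5.7 kg.
Tool frame: the origin (TCP) lies at the very end of the fingers, on their centre line; the grasp point (between the pads) lies 19 mm behind it; z points along the fingers, y is the line along which they close (so a half turn about z gives the same grasp; the last joint's range is limited). The gripper opens to 88 mm and grips with 3 to 60 N. Pads are 20 mm wide; open, the fingers measure 115 mm over their backs; the gripper's body (75 mm by 178 mm) begins 61 mm behind the grasp point.
Start: joints at [-1.348, 0.359, 1.51, -0, 1.272, -0.115], TCP at [0.199, -0.566, 0.188] pointing down, gripper open.
Joint ranges: [-2.97, 2.97], [-1.01, 2.36], [0.21, 2.38], [-0.96, 4.11], [0.2, 2.71], [-2.98, 2.98]. Speed limits (rad/s): [2.39, 2.39, 3.14, 3.14, 3.14, 3.14].

INTERFACE

Orientations are given as a 3x3 rotation matrix whose columns are the frame's x, y, z axes.
In Python, from station import sense, camera, job_done, boxes_of, cut_out gives the robot as it stands.
- The arm moves only by the tool carry_out, never from a script. Its argument "motion" is a list of rows, each an object with "delta_pos": the shift along the tool's x, y, z in cm, a list of three; "delta_rot": the turn, a rotation vector about the tool's x, y, z in degrees, a list of three. A call has 1 to 8 rows; each row shifts and turns the commanded pose from where the row before left it, along the tool's axes as they then stand; what a row does not reach is not made up. A row lasts 1/12 s, in which the tool goes at most 41.7 mm and 7.16 degrees, less where a joint would pass 70% of its speed; a pose out of reach is approached as far as the arm can. A call with a gripper value outside its range is refused whole. "hand" is the finger opening in cm, from 0 to 8.78, set as the call begins (left out, the last holds). The fingers move at their own pace and stop on an object; the grip force is fixed at half the most. Time passes only in rows, so rows that do not move let the fingers close. It gives the time, the measured TCP pose, the force, the opening and the grip force at its end, in the units of the state.
- sense(): the state, without advancing time (a new reading comes with each control period).
- camera(name): name is "scene" or "side" or "wrist"; returns a dict with "image" (420x560x3 uint8, red, green, blue), "mtx" (3x3 intrinsics, pixels), "k1" (the pictures are not rectified: a ray, as slopes to the right and down, at radius r is drawn at 1 + k1 r^2 times it, then the intrinsics apply), "T" (4x4, takes a point from camera to world coordinates). Camera axes: x right, y up, looking along -z (the intrinsics and any distortion apply to the point x, -y, -z); pixel columns grow to the right and rows downward; lengths in m; the calibration is good to about 2 mm. A picture is of the moment at which its call begins. There is no depth.
- job_done(): hands the job in; it is judged then, once.
Trained networks look in a picture, given as the dict that the camera call returned (one of the last four; its "shot" number tells which), for a name from the list of things; names that differ only in an ending like _2 or _b are one class to them, and where a whole thing is asked for, a point or a joint stands for the part that bears it (a point fixed in the world has none). Each returns a list of dicts, best first, with "score" (0 to 1); they miss things now and then, are a little off and sometimes report something else, mostly with a low value. They report only what shows in the picture. A call takes as long as a camera call.
- boxes_of(picture, query): "at" ([x, y, z] in m, in world coordinates, good to about 4 mm: the middle of the surface that is visible of it).
- cut_out(picture, query): "pixels" (420x560 bool, what is visible of it).
The state is a dict: "clock": time; "joint_pos": joint angles; "joint_velocities": joint speeds; "joint_efforts": joint torques, N m; "tool_pos": TCP position; "eef_rot": TCP orientation; "ft_force": force on the tool from outside, world axes, zero at the start; "ft_torque": the same for the moment, N m; "width": finger opening in m; "grip_force": force on a finger pad.
Only numpy, scipy, OpenCV 4.12 (cv2) and the standard library are available. Lean on these libraries where they do the work, as an engineer would, in place of code of your own. Each camera call takes 0.05 s, during which the arm holds its last target. There are 200 camera calls.

## Working session

There is one attempt and no reset: what is moved stays moved. The work goes in short steps, Python scripts to look and compute and a tool call to move; the robot and the scene stay as the last step left them, time stands still between calls to the robot, and variables do not carry over. Pictures are saved under pics/ and viewed, at most 10 in all, crops included, and the job is handed in when it is done.

Besides the shell and the picture viewer there is one more tool, called after ">>>" as name(argument=value, ...) on one line, values as JSON. carry_out: Moves the arm, as the interface text tells. Its arguments: {"type":"object","properties":{"motion":{"type":"array","items":{"type":"object","properties":{"delta_pos":{"type":"array","items":{"type":"number"}},"delta_rot":{"type":"array","items":{"type":"number"}}}}},"hand":{"type":"number"}},"required":["motion"]}

```bash
mkdir -p pics; cat > h.py <<'E'
import numpy as np, cv2
from station import sense,camera,boxes_of,cut_out,job_done
def save(p,n): cv2.imwrite(f'pics/{n}.png',p['image'][:,:,::-1])
def ray(p,uv):
    K=p['mtx'];d=cv2.undistortPoints(np.array([[uv]],float),K,np.array([p['k1'],0,0,0,0.]))[0,0]
    # k1 model same as OpenCV forward
    v=p['T'][:3,:3]@np.array([d[0],-d[1],-1]);return p['T'][:3,3],v
def atz(p,uv,z):
    o,v=ray(p,uv);return o+v*(z-o[2])/v[2]
E
python3 - <<'E'
from h import *
np.set_printoptions(precision=4,suppress=True)
s=sense();print(s['clock'],s['tool_pos'],s['eef_rot'],s['width'])
for n in ['scene','side']:
    p=camera(n);save(p,n+'0')
    for q in ['lid_pad','lid_hinge','guitar','battery']:
        for r in boxes_of(p,q)[:2]: print(n,q,np.round(r['at'],4),round(r['score'],2))
    for q in ['lid_pad']:
        for c in cut_out(p,q)[:1]:
            v,u=np.nonzero(c['pixels']);print('cut',c['score'],u.mean(),v.mean(),len(u),u.min(),u.max(),v.min(),v.max())
E
```

```text
0.0 [ 0.1987 -0.5654  0.1867] [[ 0.9435  0.3314 -0.0004]
 [ 0.3314 -0.9435  0.0017]
 [ 0.0002 -0.0018 -1.    ]] 0.08807358708687037
scene lid_pad [ 0.5321 -0.1557  0.075 ] 0.85
scene lid_hinge [ 0.5322 -0.1572  0.0754] 0.66
scene lid_hinge [ 0.5514 -0.3611  0.031 ] 0.61
scene guitar [ 0.5504 -0.0258  0.068 ] 0.65
scene battery [ 0.5246 -0.0396  0.0868] 0.74
cut 0.95 196.3537234042553 191.55585106382978 376 182 211 180 202
side lid_pad [ 0.5271 -0.1567  0.0726] 0.74
side lid_hinge [ 0.5247 -0.1572  0.0745] 0.74
side guitar [0.544  0.0189 0.0666] 0.92
side guitar [ 0.5201 -0.0258  0.0925] 0.2
side battery [ 0.5193 -0.0291  0.0884] 0.78
side battery [0.473  0.2329 0.0173] 0.18
cut 0.69 294.0785340314136 171.90052356020942 191 285 303 165 179
```

View pics/scene0.png

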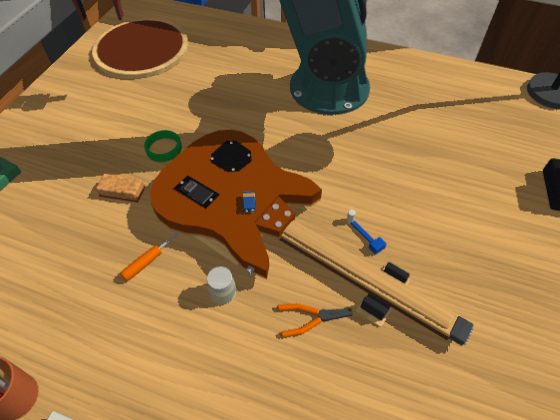

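View pics/side0.png

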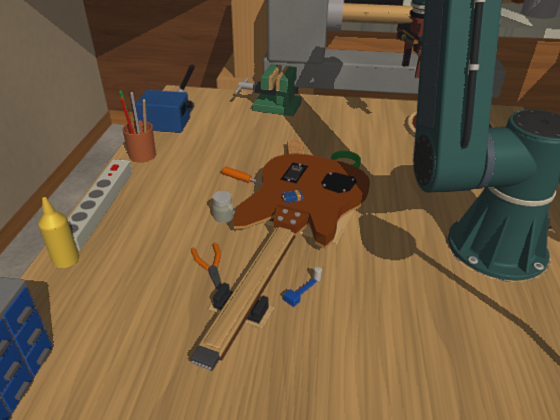

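The scene view shows the guitar with its hatch at about (196,191), free end up-left toward the tail, and the battery at (249,202). The side view has the hatch at about (294,172). I'll move over it with the fingers closed and use the wrist camera.

>>> carry_out(hand=0, motion=[{"delta_pos": [3,-2,-0.5]},{"delta_pos": [3,-2,-0.5]},{"delta_pos": [3,-2,-0.5]},{"delta_pos": [3,-2,-0.5]},{"delta_pos": [3,-2,-0.5]},{"delta_pos": [3,-2,-0.5]},{"delta_pos": [3,-2,-0.5]},{"delta_pos": [3,-2,-0.5]}])

```text
$.motion[0]: bad value
```

>>> carry_out(motion=[{"delta_pos": [3,-1.5,0]},{"delta_pos": [3,-1.5,0]},{"delta_pos": [3,-1.5,0]},{"delta_pos": [3,-1.5,0]},{"delta_pos": [2,-1.5,0]},{"delta_pos": [0,0,0]},{"delta_pos": [0,0,0]}])

```text
$.motion[0]: bad value
```

```bash
python3 - <<'E'
from h import *
np.set_printoptions(precision=4,suppress=True)
s=sense();print(s['clock'],s['tool_pos'],s['eef_rot'],s['width'])
p=camera('wrist');save(p,'w1');print(p['T'])
for q in ['lid_pad','lid_hinge','battery']:
    for r in boxes_of(p,q)[:2]: print(q,np.round(r['at'],4),round(r['score'],2))
E
```

```text
0.6 [ 0.1988 -0.566   0.1875] [[ 0.9435  0.3314 -0.    ]
 [ 0.3314 -0.9435  0.0001]
 [ 0.     -0.0001 -1.    ]] 0.08778139648029755
[[ 0.3303  0.9138  0.2364  0.2642]
 [-0.9439  0.3201  0.0817 -0.5422]
 [-0.001  -0.2501  0.9682  0.385 ]
 [ 0.      0.      0.      1.    ]]
```

View pics/w1.png

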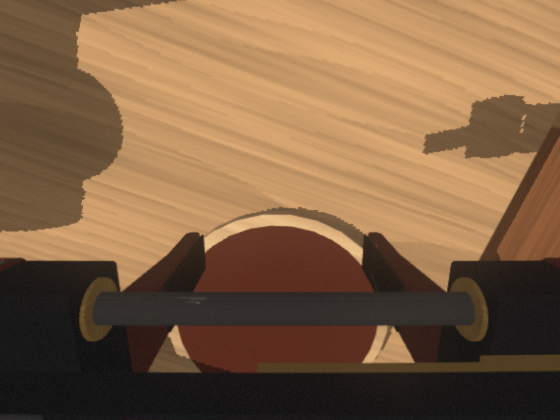

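The moves were refused because each row also needs delta_rot. The wrist view shows the area ahead of the tool (+x is up), with the fingers low in the picture.

>>> carry_out(hand=0, motion=[{"delta_pos": [3,-2,-0.5],"delta_rot": [0,0,0]},{"delta_pos": [3,-2,-0.5],"delta_rot": [0,0,0]},{"delta_pos": [3,-2,-0.5],"delta_rot": [0,0,0]},{"delta_pos": [3,-2,-0.5],"delta_rot": [0,0,0]},{"delta_pos": [3,-2,-0.5],"delta_rot": [0,0,0]},{"delta_pos": [3,-2,-0.5],"delta_rot": [0,0,0]},{"delta_pos": [3,-2,-0.5],"delta_rot": [0,0,0]},{"delta_pos": [3,-2,-0.5],"delta_rot": [0,0,0]}])

```text
clock: 1.47
tool_pos: [0.373, -0.3341, 0.228]
eef_rot: [[0.944, 0.331, 0.0], [0.331, -0.944, -0.0], [0.0, 0.0, -1.0]]
ft_force: [0.8, 0.1, 0.4]
width: 0.0383
grip_force: 0.0
```

>>> carry_out(motion=[{"delta_pos": [3,-1.5,0],"delta_rot": [0,0,0]},{"delta_pos": [3,-1.5,0],"delta_rot": [0,0,0]},{"delta_pos": [3,-1.5,0],"delta_rot": [0,0,0]},{"delta_pos": [2,-1.5,0],"delta_rot": [0,0,0]},{"delta_pos": [0,-1.5,0],"delta_rot": [0,0,0]},{"delta_pos": [0,0,0],"delta_rot": [0,0,0]},{"delta_pos": [0,0,0],"delta_rot": [0,0,0]}])

```text
clock: 2.05
tool_pos: [0.4503, -0.2281, 0.2276]
eef_rot: [[0.943, 0.333, -0.001], [0.333, -0.943, -0.0], [-0.001, 0.0, -1.0]]
ft_force: [-0.5, -0.5, 0.6]
width: 0.0001
grip_force: 0.0
```

```bash
python3 - <<'E'
from h import *
np.set_printoptions(precision=4,suppress=True)
s=sense();print(s['clock'],s['tool_pos'],s['eef_rot'],s['width'])
p=camera('wrist');save(p,'w2');print(p['mtx'],p['k1'],p['T'])
for q in ['lid_pad','lid_hinge','battery']:
    for r in boxes_of(p,q)[:2]: print(q,np.round(r['at'],4),round(r['score'],2))
E
```

```text
2.05 [ 0.4503 -0.2281  0.2276] [[ 0.943   0.3327 -0.0008]
 [ 0.3327 -0.943  -0.0003]
 [-0.0008  0.     -1.    ]] 6.722886877808432e-05
[[313.1643   0.     283.2971]
 [  0.     313.1643 205.4413]
 [  0.       0.       1.    ]] -0.014214463258534737 [[ 0.3316  0.9132  0.237   0.5158]
 [-0.9434  0.3212  0.0823 -0.204 ]
 [-0.001  -0.2509  0.968   0.425 ]
 [ 0.      0.      0.      1.    ]]
lid_pad [ 0.5313 -0.1593  0.0733] 0.81
lid_hinge [ 0.5295 -0.1576  0.0727] 0.85
battery [ 0.5184 -0.0403  0.0895] 0.69
```

View pics/w2.png

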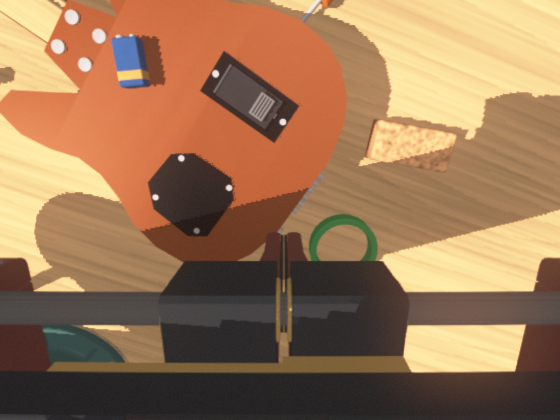

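The wrist view is clear: the grey pad is at about (262,106), the flange screws at (215,73) and (284,122), and the battery at (130,62), well away from the hatch. The finger tip shows near (284,235).

```bash
python3 - <<'E'
from h import *
np.set_printoptions(precision=4,suppress=True)
s=sense();p=camera('wrist')
P=atz(p,(262,106),.079);A=atz(p,(215,73),.074);B=atz(p,(284,122),.074)
R=s['eef_rot'];d=B-A;print(P,A,B,np.linalg.norm(d))
print('hatch x in tool',R.T@(d/np.linalg.norm(d)),'pad rel cm',R.T@(P-s['tool_pos'])*100)
i=cv2.resize(p['image'][40:150,190:310],None,fx=5,fy=5,interpolation=cv2.INTER_CUBIC);cv2.imwrite('pics/c1.png',i[:,:,::-1])
E
```

```text
[ 0.5267 -0.178   0.079 ] [ 0.5421 -0.1207  0.074 ] [ 0.5189 -0.2054  0.074 ] 0.08775760243723425
hatch x in tool [-0.5681  0.823   0.0004] pad rel cm [ 8.8766 -2.3714 14.8625]
```

View pics/c1.png

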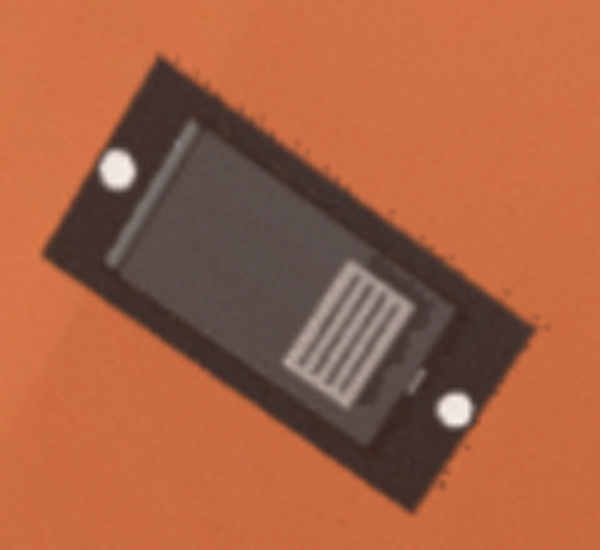

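>>> carry_out(motion=[{"delta_pos": [3,-0.9,0],"delta_rot": [0,0,0]},{"delta_pos": [3,-0.9,0],"delta_rot": [0,0,0]},{"delta_pos": [2.8,-0.8,0],"delta_rot": [0,0,0]},{"delta_pos": [0,0,1],"delta_rot": [0,0,-7]},{"delta_pos": [0,0,1],"delta_rot": [0,0,-7]},{"delta_pos": [0,0,1],"delta_rot": [0,0,-7]},{"delta_pos": [0,0,1],"delta_rot": [0,0,-7]},{"delta_pos": [0,0,1],"delta_rot": [0,0,-7]}])

```text
clock: 2.97
tool_pos: [0.5255, -0.1755, 0.177]
eef_rot: [[0.579, 0.816, -0.0], [0.816, -0.579, -0.0], [-0.0, -0.0, -1.0]]
ft_force: [0.8, 0.0, -0.0]
width: 0.0004
grip_force: 0.0
```

>>> carry_out(motion=[{"delta_pos": [0,0,1],"delta_rot": [0,0,-7]},{"delta_pos": [0,0,1],"delta_rot": [0,0,-7]},{"delta_pos": [0,0,1],"delta_rot": [0,0,-6]},{"delta_pos": [0,0,2],"delta_rot": [0,0,0]},{"delta_pos": [0,0,0],"delta_rot": [0,0,0]},{"delta_pos": [0,0,0],"delta_rot": [0,0,0]},{"delta_pos": [0,0,0],"delta_rot": [0,0,0]}])

```text
clock: 3.55
tool_pos: [0.5259, -0.1753, 0.1282]
eef_rot: [[0.271, 0.963, 0.0], [0.963, -0.271, -0.0], [-0.0, 0.0, -1.0]]
ft_force: [-0.4, 0.2, -0.1]
width: 0.0004
grip_force: 0.0
```

```bash
python3 - <<'E'
from h import *
np.set_printoptions(precision=4,suppress=True)
s=sense();print(s['clock'],s['tool_pos'],s['eef_rot'],s['ft_force'],s['joint_pos'])
p=camera('wrist')
q=camera('scene');t=camera('side')
f=lambda im,u,v:cv2.resize(im[v-40:v+40,u-40:u+40],(390,390),interpolation=cv2.INTER_CUBIC)
i=np.hstack([f(q['image'],196,180),f(t['image'],294,165)]);cv2.imwrite('pics/c2.png',i[:,:,::-1]);save(p,'w3')
E
```

```text
3.55 [ 0.5259 -0.1753  0.1282] [[ 0.271   0.9626  0.0004]
 [ 0.9626 -0.271  -0.0002]
 [-0.      0.0004 -1.    ]] [-0.4274  0.2117 -0.1415] [-0.4465  0.3554  1.6806  0.0001  1.1051 -0.1721]
```

View pics/w3.png

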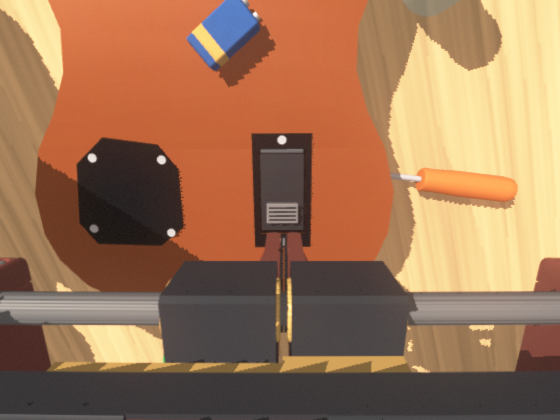

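View pics/c2.png

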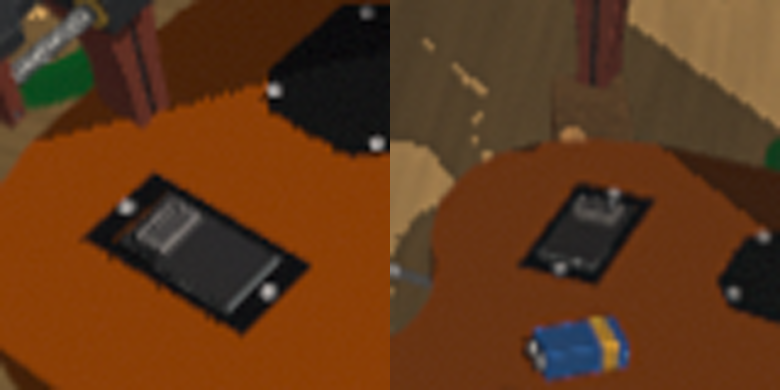

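The hatch is now square to the tool. The pad is at (282,213), just ahead of the finger tip at (284,237) in parallax, the fingers are clear above it, and the battery at (225,33) is away.

```bash
python3 - <<'E'
from h import *
np.set_printoptions(precision=4,suppress=True)
s=sense();p=camera('wrist')
P=atz(p,(282,213),.079);T=atz(p,(283.5,236),s['tool_pos'][2])
print(P,s['eef_rot'].T@(P-s['tool_pos'])*100,'tip check',T-s['tool_pos'])
E
```

```text
[ 0.5258 -0.1754  0.079 ] [-0.0318 -0.0481  4.9633] tip check [ 0.0001 -0.0023  0.    ]
```

>>> carry_out(motion=[{"delta_pos": [-0.2,0,1.5],"delta_rot": [0,0,0]},{"delta_pos": [0,0,1.5],"delta_rot": [0,0,0]},{"delta_pos": [0,0,1],"delta_rot": [0,0,0]},{"delta_pos": [0,0,0.5],"delta_rot": [0,0,0]},{"delta_pos": [0,0,0.2],"delta_rot": [0,0,0]},{"delta_pos": [0,0,0.1],"delta_rot": [0,0,0]},{"delta_pos": [0,0,0.1],"delta_rot": [0,0,0]},{"delta_pos": [0,0,0],"delta_rot": [0,0,0]}])

```text
clock: 4.42
tool_pos: [0.5255, -0.1767, 0.079]
eef_rot: [[0.27, 0.963, 0.001], [0.963, -0.27, -0.0], [-0.0, 0.001, -1.0]]
ft_force: [-0.8, -0.2, -1.0]
width: 0.0002
grip_force: 0.0
```

>>> carry_out(motion=[{"delta_pos": [0,0,0.1],"delta_rot": [0,0,0]},{"delta_pos": [0,0,0.1],"delta_rot": [0,0,0]},{"delta_pos": [0,0,0.05],"delta_rot": [0,0,0]},{"delta_pos": [0,0,0],"delta_rot": [0,0,0]},{"delta_pos": [0,0,0],"delta_rot": [0,0,0]}])

```text
clock: 4.83
tool_pos: [0.525, -0.1766, 0.0761]
eef_rot: [[0.27, 0.963, 0.0], [0.963, -0.27, 0.0], [0.0, 0.0, -1.0]]
ft_force: [-0.5, 0.9, -0.3]
width: 0.0005
grip_force: 0.0
```

>>> carry_out(motion=[{"delta_pos": [0,0,0.05],"delta_rot": [0,0,0]},{"delta_pos": [0,0,0],"delta_rot": [0,0,0]},{"delta_pos": [0,0,0],"delta_rot": [0,0,0]}])

```text
clock: 5.08
tool_pos: [0.525, -0.1766, 0.0755]
eef_rot: [[0.27, 0.963, -0.0], [0.963, -0.27, 0.0], [0.0, -0.0, -1.0]]
ft_force: [-0.2, -0.0, 0.3]
width: 0.0006
grip_force: 0.0
```

```bash
python3 - <<'E'
from h import *
F=[]
for k in range(3):
    p=camera('scene');s=sense();F.append(s['ft_force'])
print(np.round(F,2),s['tool_pos'],s['clock'])
t=camera('side')
f=lambda im,u,v:cv2.resize(im[v-40:v+40,u-40:u+40],(390,390),interpolation=cv2.INTER_CUBIC)
cv2.imwrite('pics/c3.png',np.hstack([f(p['image'],196,180),f(t['image'],294,165)])[:,:,::-1])
E
```

```text
[[ 0.35 -0.45  0.23]
 [ 0.26  0.3   0.67]
 [ 0.22  0.75 -0.1 ]] [ 0.52507794 -0.17657768  0.07557459] 5.2333
```

View pics/c3.png

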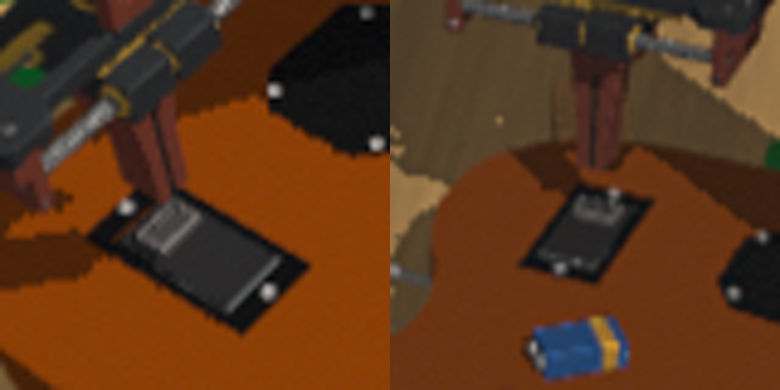

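In both close-ups the tip still shows apart from the pad: scene tip (189,181) against pad (190,186), side tip (296,160) against pad (297,167). I'll triangulate both.

```bash
python3 - <<'E'
from h import *
np.set_printoptions(precision=4,suppress=True)
a=camera('scene');b=camera('side');w=camera('wrist');s=sense()
def tri(L):
    A=np.zeros((3,3));y=np.zeros(3)
    for p,uv in L:
        o,v=ray(p,uv);v=v/np.linalg.norm(v);M=np.eye(3)-np.outer(v,v);A+=M;y+=M@o
    x=np.linalg.solve(A,y);return x
print('tip',tri([(a,(189.2,181)),(b,(296.5,159.5))]),s['tool_pos'])
print('pad',tri([(a,(190.3,186.2)),(b,(297.1,167.5))]))
def proj(p,X):
    c=np.linalg.inv(p['T'])@np.r_[X,1];x=c[0]/-c[2];y=-c[1]/-c[2];f=1+p['k1']*(x*x+y*y)
    return p['mtx']@[x*f,y*f,1]
for n,p in zip('abw',(a,b,w)): print(n,proj(p,s['tool_pos']),proj(p,[.526,-.1755,.079]))
save(w,'w4')
g=lambda p,u,v:cv2.resize(p['image'][v-40:v+40,u-40:u+40],(390,390),interpolation=cv2.INTER_CUBIC)
cv2.imwrite('pics/c4.png',np.hstack([g(a,190,184),g(w,283,215)])[:,:,::-1])
E
```

```text
tip [ 0.5247 -0.1746  0.1012] [ 0.525  -0.1766  0.0756]
pad [ 0.5212 -0.1782  0.0745]
a [190.0909 187.2806   1.    ] [190.0708 186.7655   1.    ]
b [295.6381 167.4584   1.    ] [295.3088 166.6025   1.    ]
w [282.4606 232.8422   1.    ] [283.4031 232.7325   1.    ]
```

View pics/c4.png

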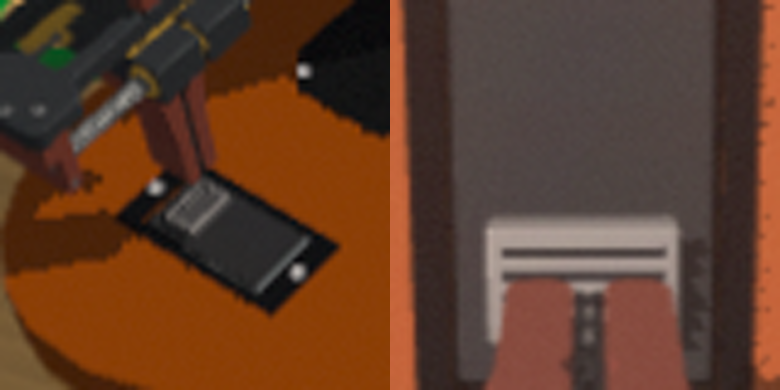

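The images put the real finger tip about 22 mm above the reported TCP, and the near-zero force agrees: the tip has not touched yet. I'll go down in small steps and watch the force.

>>> carry_out(motion=[{"delta_pos": [0,0,0.4],"delta_rot": [0,0,0]},{"delta_pos": [0,0,0.4],"delta_rot": [0,0,0]},{"delta_pos": [0,0,0.2],"delta_rot": [0,0,0]},{"delta_pos": [0,0,0.2],"delta_rot": [0,0,0]},{"delta_pos": [0,0,0],"delta_rot": [0,0,0]},{"delta_pos": [0,0,0],"delta_rot": [0,0,0]}])

```text
clock: 5.93
tool_pos: [0.5249, -0.1765, 0.0633]
eef_rot: [[0.27, 0.963, -0.0], [0.963, -0.27, 0.0], [0.0, -0.001, -1.0]]
ft_force: [-0.2, -0.7, 1.2]
width: 0.0002
grip_force: 0.0
```

```bash
python3 - <<'E'
from h import *
F=[]
for k in range(4):
    p=camera(['scene','scene','side','wrist'][k]);s=sense();F.append(s['ft_force'])
    if k==1:a=p
    if k==2:b=p
print(np.round(F,2),s['tool_pos'],s['clock'])
g=lambda p,u,v:cv2.resize(p['image'][v-25:v+25,u-25:u+25],(390,390),interpolation=cv2.INTER_CUBIC)
cv2.imwrite('pics/c5.png',np.hstack([g(a,190,184),g(b,296,164)])[:,:,::-1])
E
```

```text
[[ 0.47  0.37 -0.37]
 [ 0.15  0.44  0.38]
 [-0.54 -0.49  0.05]
 [-0.05  0.03  0.21]] [ 0.52517028 -0.17665275  0.0636968 ] 6.1333
```

View pics/c5.png

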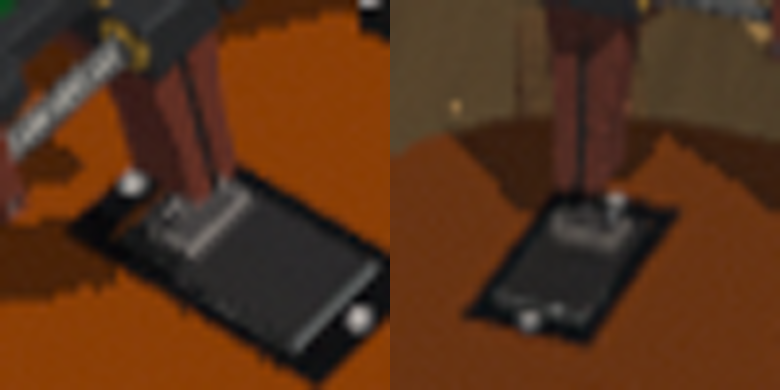

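The tip is still about 10 mm above the pad: side tip (296,163) against about (296,167). From here I go by force.

>>> carry_out(motion=[{"delta_pos": [0,0,0.3],"delta_rot": [0,0,0]},{"delta_pos": [0,0,0.2],"delta_rot": [0,0,0]},{"delta_pos": [0,0,0.1],"delta_rot": [0,0,0]},{"delta_pos": [0,0,0],"delta_rot": [0,0,0]},{"delta_pos": [0,0,0],"delta_rot": [0,0,0]}])

```text
clock: 6.55
tool_pos: [0.5249, -0.1765, 0.0574]
eef_rot: [[0.27, 0.963, -0.0], [0.963, -0.27, 0.0], [0.0, -0.0, -1.0]]
ft_force: [-0.5, 0.4, -0.5]
width: 0.0002
grip_force: 0.0
```

>>> carry_out(motion=[{"delta_pos": [0,0,0.1],"delta_rot": [0,0,0]},{"delta_pos": [0,0,0.05],"delta_rot": [0,0,0]},{"delta_pos": [0,0,0],"delta_rot": [0,0,0]}])

```text
clock: 6.8
tool_pos: [0.525, -0.1765, 0.056]
eef_rot: [[0.27, 0.963, -0.0], [0.963, -0.27, 0.0], [0.0, -0.0, -1.0]]
ft_force: [0.8, -0.5, -0.2]
width: 0.0005
grip_force: 0.0
```

>>> carry_out(motion=[{"delta_pos": [0,0,0.1],"delta_rot": [0,0,0]},{"delta_pos": [0,0,0.05],"delta_rot": [0,0,0]},{"delta_pos": [0,0,0],"delta_rot": [0,0,0]}])

```text
clock: 7.05
tool_pos: [0.5249, -0.1765, 0.0544]
eef_rot: [[0.27, 0.963, -0.0], [0.963, -0.27, 0.0], [0.0, -0.0, -1.0]]
ft_force: [0.3, -0.4, -0.2]
width: 0.0001
grip_force: 0.0
```

>>> carry_out(motion=[{"delta_pos": [0,0,0.1],"delta_rot": [0,0,0]},{"delta_pos": [0,0,0],"delta_rot": [0,0,0]}])

```text
clock: 7.22
tool_pos: [0.525, -0.1765, 0.0534]
eef_rot: [[0.27, 0.963, -0.0], [0.963, -0.27, 0.0], [0.0, -0.0, -1.0]]
ft_force: [0.1, 0.1, 0.1]
width: 0.0005
grip_force: 0.0
```

>>> carry_out(motion=[{"delta_pos": [0,0,0.1],"delta_rot": [0,0,0]},{"delta_pos": [0,0,0],"delta_rot": [0,0,0]}])

```text
clock: 7.38
tool_pos: [0.5249, -0.1765, 0.0524]
eef_rot: [[0.27, 0.963, -0.0], [0.963, -0.27, 0.0], [0.0, -0.0, -1.0]]
ft_force: [0.2, 0.7, 0.1]
width: 0.0008
grip_force: 0.0
```

>>> carry_out(motion=[{"delta_pos": [0,0,0.1],"delta_rot": [0,0,0]},{"delta_pos": [0,0,0],"delta_rot": [0,0,0]}])

```text
clock: 7.55
tool_pos: [0.5249, -0.1765, 0.0514]
eef_rot: [[0.27, 0.963, -0.0], [0.963, -0.27, 0.0], [0.0, -0.0, -1.0]]
ft_force: [-0.3, -0.1, -1.0]
width: 0.0004
grip_force: 0.0
```

>>> carry_out(motion=[{"delta_pos": [0,0,0.1],"delta_rot": [0,0,0]},{"delta_pos": [0,0,0],"delta_rot": [0,0,0]}])

```text
clock: 7.72
tool_pos: [0.5249, -0.1765, 0.0504]
eef_rot: [[0.27, 0.963, -0.0], [0.963, -0.27, 0.0], [0.0, -0.0, -1.0]]
ft_force: [-0.7, 1.0, 0.5]
width: 0.0004
grip_force: 0.0
```

>>> carry_out(motion=[{"delta_pos": [0,0,0.1],"delta_rot": [0,0,0]},{"delta_pos": [0,0,0],"delta_rot": [0,0,0]}])

```text
clock: 7.88
tool_pos: [0.525, -0.1765, 0.0494]
eef_rot: [[0.27, 0.963, -0.0], [0.963, -0.27, 0.0], [0.0, -0.0, -1.0]]
ft_force: [0.0, -0.2, 0.1]
width: 0.0006
grip_force: 0.0
```

Still no contact, so I'll check the tip's row numerically in the side and scene views.

```bash
python3 - <<'E'
from h import *
b=camera('side');a=camera('scene')
for u in (294,298): print(u,[(v,*map(int,b['image'][v,u])) for v in range(158,174)])
for u in (190,192): print('a',u,[(v,*map(int,a['image'][v,u])) for v in range(178,194)])
E
```

```text
294 [(158, 77, 42, 36), (159, 79, 42, 35), (160, 78, 41, 34), (161, 77, 41, 33), (162, 70, 40, 34), (163, 66, 40, 33), (164, 66, 39, 34), (165, 66, 40, 34), (166, 66, 40, 34), (167, 49, 38, 36), (168, 79, 76, 72), (169, 78, 75, 70), (170, 51, 48, 46), (171, 35, 35, 33), (172, 37, 35, 34), (173, 39, 37, 38)]
298 [(158, 84, 45, 38), (159, 82, 43, 36), (160, 79, 42, 34), (161, 77, 40, 33), (162, 75, 39, 32), (163, 75, 39, 32), (164, 77, 41, 33), (165, 75, 41, 33), (166, 71, 47, 44), (167, 50, 38, 37), (168, 53, 50, 48), (169, 82, 79, 74), (170, 77, 73, 69), (171, 48, 45, 44), (172, 37, 35, 36), (173, 39, 36, 37)]
a 190 [(178, 97, 47, 36), (179, 96, 46, 35), (180, 97, 48, 38), (181, 96, 47, 36), (182, 96, 46, 37), (183, 94, 46, 35), (184, 94, 45, 34), (185, 94, 45, 34), (186, 88, 42, 32), (187, 76, 37, 30), (188, 66, 38, 33), (189, 88, 82, 79), (190, 114, 108, 103), (191, 75, 72, 70), (192, 58, 55, 55), (193, 44, 42, 42)]
a 192 [(178, 79, 41, 32), (179, 66, 33, 27), (180, 57, 34, 29), (181, 47, 31, 27), (182, 42, 27, 24), (183, 54, 32, 28), (184, 67, 39, 34), (185, 80, 42, 35), (186, 97, 47, 37), (187, 93, 47, 37), (188, 88, 62, 57), (189, 81, 75, 73), (190, 60, 56, 56), (191, 46, 44, 44), (192, 44, 42, 42), (193, 44, 42, 43)]
```

The tip now sits at row 166–167 in side, right on the pad. I'll keep going in small steps.

>>> carry_out(motion=[{"delta_pos": [0,0,0.1],"delta_rot": [0,0,0]},{"delta_pos": [0,0,0],"delta_rot": [0,0,0]}])

```text
clock: 8.15
tool_pos: [0.525, -0.1766, 0.0484]
eef_rot: [[0.27, 0.963, -0.0], [0.963, -0.27, 0.0], [0.0, -0.0, -1.0]]
ft_force: [-0.7, -0.3, -0.6]
width: 0.0003
grip_force: 0.0
```

>>> carry_out(motion=[{"delta_pos": [0,0,0.1],"delta_rot": [0,0,0]},{"delta_pos": [0,0,0],"delta_rot": [0,0,0]}])

```text
clock: 8.32
tool_pos: [0.5249, -0.1765, 0.0474]
eef_rot: [[0.27, 0.963, -0.0], [0.963, -0.27, 0.0], [0.0, -0.0, -1.0]]
ft_force: [0.0, -0.8, 0.1]
width: 0.0005
grip_force: 0.0
```

>>> carry_out(motion=[{"delta_pos": [0,0,0.1],"delta_rot": [0,0,0]},{"delta_pos": [0,0,0],"delta_rot": [0,0,0]}])

```text
clock: 8.48
tool_pos: [0.5249, -0.1765, 0.0464]
eef_rot: [[0.27, 0.963, -0.0], [0.963, -0.27, 0.0], [0.0, -0.0, -1.0]]
ft_force: [-0.4, 0.4, -0.4]
width: 0.0008
grip_force: 0.0
```

>>> carry_out(motion=[{"delta_pos": [0,0,0.1],"delta_rot": [0,0,0]},{"delta_pos": [0,0,0],"delta_rot": [0,0,0]}])

```text
clock: 8.65
tool_pos: [0.525, -0.1765, 0.0454]
eef_rot: [[0.27, 0.963, -0.0], [0.963, -0.27, 0.0], [0.0, -0.0, -1.0]]
ft_force: [-0.3, -0.8, 0.3]
width: 0.0008
grip_force: 0.0
```

```bash
python3 - <<'E'
from h import *
F=[];
for k in range(6):
    b=camera('side') if k<5 else camera('scene');F.append(sense()['ft_force'])
    if k==4:B=b
print(np.mean(F,0),sense()['joint_efforts'])
a=b;b=B
b0=cv2.imread('pics/side0.png')[:,:,::-1];a0=cv2.imread('pics/scene0.png')[:,:,::-1]
for n,x,x0,us in (('side',b['image'],b0,(291,294,298,302)),('scene',a['image'],a0,(186,190,194))):
  for u in us:
    r=range(162,174) if n=='side' else range(182,194)
    print(n,u,[(v,*map(int,x[v,u][[0,2]])) for v in r],'\n   0',[(v,*map(int,x0[v,u][[0,2]])) for v in r])
E
```

```text
[-0.1041044   0.34014361 -0.0088093 ] [ 1.44036621e-04 -5.06634414e+01 -1.96999365e+01  5.54847415e-02
  2.89090880e-02  1.54576878e-05]
side 291 [(162, 60, 17), (163, 54, 20), (164, 42, 21), (165, 34, 17), (166, 36, 21), (167, 41, 27), (168, 40, 34), (169, 40, 37), (170, 39, 37), (171, 38, 36), (172, 39, 36), (173, 38, 35)] 
   0 [(162, 103, 18), (163, 72, 17), (164, 41, 16), (165, 24, 22), (166, 28, 31), (167, 45, 44), (168, 48, 45), (169, 42, 40), (170, 38, 35), (171, 37, 34), (172, 38, 35), (173, 38, 36)]
side 294 [(162, 67, 33), (163, 66, 34), (164, 66, 35), (165, 65, 33), (166, 65, 34), (167, 66, 36), (168, 69, 56), (169, 68, 62), (170, 49, 46), (171, 35, 33), (172, 37, 36), (173, 37, 36)] 
   0 [(162, 74, 21), (163, 32, 21), (164, 15, 20), (165, 40, 40), (166, 52, 48), (167, 57, 53), (168, 83, 74), (169, 77, 68), (170, 50, 46), (171, 35, 34), (172, 36, 36), (173, 36, 35)]
side 298 [(162, 75, 34), (163, 75, 33), (164, 76, 32), (165, 78, 36), (166, 76, 33), (167, 61, 33), (168, 59, 48), (169, 83, 74), (170, 77, 70), (171, 50, 46), (172, 37, 36), (173, 39, 38)] 
   0 [(162, 104, 
[... 986 characters left out ...]
5, 94, 35), (186, 88, 34), (187, 77, 29), (188, 71, 29), (189, 58, 36), (190, 56, 49), (191, 49, 47), (192, 41, 40), (193, 44, 43)] 
   0 [(182, 85, 79), (183, 75, 68), (184, 80, 74), (185, 67, 63), (186, 68, 63), (187, 66, 62), (188, 74, 70), (189, 101, 91), (190, 110, 101), (191, 75, 69), (192, 55, 52), (193, 40, 39)]
scene 194 [(182, 96, 36), (183, 95, 35), (184, 94, 36), (185, 91, 36), (186, 84, 41), (187, 80, 57), (188, 59, 55), (189, 43, 41), (190, 43, 40), (191, 44, 42), (192, 44, 43), (193, 43, 41)] 
   0 [(182, 64, 61), (183, 81, 76), (184, 67, 64), (185, 89, 82), (186, 108, 99), (187, 78, 73), (188, 56, 53), (189, 42, 40), (190, 41, 39), (191, 42, 40), (192, 41, 38), (193, 41, 38)]
```

>>> carry_out(motion=[{"delta_pos": [0,0,0.1],"delta_rot": [0,0,0]},{"delta_pos": [0,0,0],"delta_rot": [0,0,0]}])

```text
clock: 9.12
tool_pos: [0.5252, -0.1766, 0.0445]
eef_rot: [[0.27, 0.963, 0.0], [0.963, -0.27, -0.0], [0.0, 0.0, -1.0]]
ft_force: [0.6, 0.5, -0.6]
width: 0.0003
grip_force: 0.2
```

>>> carry_out(motion=[{"delta_pos": [0,0,0.1],"delta_rot": [0,0,0]},{"delta_pos": [0,0,0],"delta_rot": [0,0,0]}])

```text
clock: 9.28
tool_pos: [0.5252, -0.1767, 0.0437]
eef_rot: [[0.27, 0.963, 0.0], [0.963, -0.27, -0.0], [-0.0, 0.0, -1.0]]
ft_force: [-0.3, 0.2, 3.6]
width: 0.0004
grip_force: 1.4
```

Contact at last, 3.6 N. I'll press through the latch now.

>>> carry_out(motion=[{"delta_pos": [0,0,0.1],"delta_rot": [0,0,0]},{"delta_pos": [0,0,0],"delta_rot": [0,0,0]}])

```text
clock: 9.45
tool_pos: [0.5251, -0.1768, 0.0426]
eef_rot: [[0.27, 0.963, 0.0], [0.963, -0.27, -0.0], [-0.0, 0.0, -1.0]]
ft_force: [-0.8, -0.5, 2.8]
width: 0.0002
grip_force: 1.4
```

>>> carry_out(motion=[{"delta_pos": [0,0,0.1],"delta_rot": [0,0,0]},{"delta_pos": [0,0,0],"delta_rot": [0,0,0]}])

```text
clock: 9.62
tool_pos: [0.5251, -0.1769, 0.0416]
eef_rot: [[0.27, 0.963, 0.0], [0.963, -0.27, -0.0], [-0.0, 0.0, -1.0]]
ft_force: [-0.7, -2.1, 3.3]
width: 0.001
grip_force: 1.8
```

>>> carry_out(motion=[{"delta_pos": [0,0,0.05],"delta_rot": [0,0,0]},{"delta_pos": [0,0,0],"delta_rot": [0,0,0]}])

```text
clock: 9.78
tool_pos: [0.5251, -0.1769, 0.0411]
eef_rot: [[0.27, 0.963, 0.0], [0.963, -0.27, -0.0], [-0.0, 0.0, -1.0]]
ft_force: [-0.9, -2.7, 3.6]
width: 0.0002
grip_force: 1.8
```

>>> carry_out(motion=[{"delta_pos": [0,0,0.05],"delta_rot": [0,0,0]},{"delta_pos": [0,0,0],"delta_rot": [0,0,0]},{"delta_pos": [0,0,0],"delta_rot": [0,0,0]}])

```text
clock: 10.03
tool_pos: [0.5252, -0.1768, 0.0406]
eef_rot: [[0.27, 0.963, 0.0], [0.963, -0.27, -0.0], [-0.0, 0.0, -1.0]]
ft_force: [-2.2, -2.2, 4.4]
width: 0.0006
grip_force: 1.8
```

>>> carry_out(motion=[{"delta_pos": [0,0,-1.5],"delta_rot": [0,0,0]},{"delta_pos": [0,0,-3.5],"delta_rot": [0,0,0]},{"delta_pos": [0,0,-4],"delta_rot": [0,0,0]},{"delta_pos": [0,0,-4],"delta_rot": [0,0,0]},{"delta_pos": [0,0,-3],"delta_rot": [0,0,0]},{"delta_pos": [0,0,0],"delta_rot": [0,0,0]},{"delta_pos": [0,0,0],"delta_rot": [0,0,0]},{"delta_pos": [0,0,0],"delta_rot": [0,0,0]}])

```text
clock: 10.7
tool_pos: [0.5242, -0.1757, 0.1994]
eef_rot: [[0.27, 0.963, -0.002], [0.963, -0.27, 0.002], [0.001, -0.002, -1.0]]
ft_force: [-0.5, 0.7, 0.3]
width: 0.0006
grip_force: 0.0
```

```bash
python3 - <<'E'
from h import *
s=sense();print(s['clock'],s['tool_pos'],s['ft_force'])
for n in ('scene','side','wrist'):
    p=camera(n);print(n,[(np.round(r['at'],3),round(r['score'],2)) for r in boxes_of(p,'lid_pad')[:1]])
    if n!='wrist':
        x=p['image'].astype(int);x0=cv2.imread(f'pics/{n}0.png')[:,:,::-1].astype(int)
        c=(196,186) if n=='scene' else (294,168)
        d=(abs(x-x0).sum(2)>60)[c[1]-25:c[1]+25,c[0]-25:c[0]+25]
        for row in d[::2]: print(''.join('#' if t else '.' for t in row))
E
```

```text
10.7 [ 0.52418957 -0.17570251  0.19940693] [-0.46127032  0.73285396  0.28683164]
scene [(array([ 0.534, -0.152,  0.093]), 0.56)]
.######...........................................
#.................................................
..................................................
..................................................
..................................................
.....................#............................
...................#####..........................
.................#########........................
..............##############......................
............##################....................
..........##.###################..................
...........#.##.#########.#######.................
...............###.####.#.#########...............
.............###..#...#.#############.............
..........##.#####.##.##################..........
######.......#####.#.####################.........
#######.#.....#..#######################..........
############.....##..#################............
...#############.....####.##########..............
..
[... 973 characters left out ...]
......####...##.....###.................
...............###......##########................
...............##.#...........##..................
..............................#...................
............................#.....................
............................#.....................
..................................................
..................................................
..................................................
..................................................
..................................................
..................................................
..................................................
wrist [(array([ 0.527, -0.156,  0.096]), 0.78)]
```

The hatch is open: its surface mean is up from 0.074 to about 0.093 in all three views. I'll wait for 2.5 s or more, then check again and hand in.

>>> carry_out(motion=[{"delta_pos": [0,0,0],"delta_rot": [0,0,0]},{"delta_pos": [0,0,0],"delta_rot": [0,0,0]},{"delta_pos": [0,0,0],"delta_rot": [0,0,0]},{"delta_pos": [0,0,0],"delta_rot": [0,0,0]},{"delta_pos": [0,0,0],"delta_rot": [0,0,0]},{"delta_pos": [0,0,0],"delta_rot": [0,0,0]},{"delta_pos": [0,0,0],"delta_rot": [0,0,0]},{"delta_pos": [0,0,0],"delta_rot": [0,0,0]}])

```text
clock: 11.67
tool_pos: [0.5251, -0.1766, 0.2006]
eef_rot: [[0.27, 0.963, 0.0], [0.963, -0.27, 0.0], [0.0, 0.0, -1.0]]
ft_force: [-0.4, 0.5, -0.1]
width: 0.0006
grip_force: 0.0
```

>>> carry_out(motion=[{"delta_pos": [0,0,0],"delta_rot": [0,0,0]},{"delta_pos": [0,0,0],"delta_rot": [0,0,0]},{"delta_pos": [0,0,0],"delta_rot": [0,0,0]},{"delta_pos": [0,0,0],"delta_rot": [0,0,0]},{"delta_pos": [0,0,0],"delta_rot": [0,0,0]},{"delta_pos": [0,0,0],"delta_rot": [0,0,0]},{"delta_pos": [0,0,0],"delta_rot": [0,0,0]},{"delta_pos": [0,0,0],"delta_rot": [0,0,0]}])

```text
clock: 12.33
tool_pos: [0.525, -0.1766, 0.2005]
eef_rot: [[0.27, 0.963, -0.0], [0.963, -0.27, 0.0], [0.0, -0.0, -1.0]]
ft_force: [-0.1, 0.9, 0.3]
width: 0.0003
grip_force: 0.0
```

>>> carry_out(motion=[{"delta_pos": [0,0,0],"delta_rot": [0,0,0]},{"delta_pos": [0,0,0],"delta_rot": [0,0,0]},{"delta_pos": [0,0,0],"delta_rot": [0,0,0]},{"delta_pos": [0,0,0],"delta_rot": [0,0,0]},{"delta_pos": [0,0,0],"delta_rot": [0,0,0]},{"delta_pos": [0,0,0],"delta_rot": [0,0,0]},{"delta_pos": [0,0,0],"delta_rot": [0,0,0]},{"delta_pos": [0,0,0],"delta_rot": [0,0,0]}])

```text
clock: 13.0
tool_pos: [0.5251, -0.1766, 0.2005]
eef_rot: [[0.27, 0.963, -0.0], [0.963, -0.27, 0.0], [0.0, -0.0, -1.0]]
ft_force: [-0.3, -0.5, -0.3]
width: 0.0005
grip_force: 0.0
```

>>> carry_out(motion=[{"delta_pos": [0,0,0],"delta_rot": [0,0,0]},{"delta_pos": [0,0,0],"delta_rot": [0,0,0]},{"delta_pos": [0,0,0],"delta_rot": [0,0,0]},{"delta_pos": [0,0,0],"delta_rot": [0,0,0]},{"delta_pos": [0,0,0],"delta_rot": [0,0,0]},{"delta_pos": [0,0,0],"delta_rot": [0,0,0]},{"delta_pos": [0,0,0],"delta_rot": [0,0,0]},{"delta_pos": [0,0,0],"delta_rot": [0,0,0]}])

```text
clock: 13.67
tool_pos: [0.5251, -0.1766, 0.2006]
eef_rot: [[0.27, 0.963, 0.0], [0.963, -0.27, 0.0], [0.0, 0.0, -1.0]]
ft_force: [-0.5, -0.1, 0.4]
width: 0.0004
grip_force: 0.0
```

```bash
python3 - <<'E'
from h import *
z=[]
for n in ('scene','side','wrist'):
    r=boxes_of(camera(n),'lid_pad')[:1]
    if r: z.append(r[0]['at'][2])
print(z,sense()['clock'])
if z and np.median(z)>.085: print(job_done())
E
```

```text
[0.0941, 0.0905, 0.0946] 13.9667
the job is handed in; nothing more can be done
None
```

The hatch let go after one gentle press (wrist force about 4 N), sprang up, and was still open after about 3 s untouched; the job is handed in at 14.0 s, but the hand-in call returned no verdict.

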